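Put together one meter kit on the dispatch bench

ROBOT

A 6-joint arm with a two-finger parallel gripper is mounted at the origin on the work surface. World frame = base frame: x ahead of the robot, y to its left, z up, the work surface at z = 0. Lengths are in m, angles in degrees, forces in N, time in s.
With the tool pointing down it reaches from about 0.35 to 0.875 m from the base axis. Payload 4.2 kg.
Tool frame: the origin (TCP) lies on the centre line of the jaws, within the pads' length; the fingertips stand 25 mm ahead of it and the grasp point (between the pads) lies 6 mm ahead of it (finger_overhang is the distance from the TCP to the fingertips, in m); z points along the fingers, y is the line along which they close (so a half turn about z gives the same grasp; the last joint's range is limited). The gripper opens to 87 mm and grips with 3 to 60 N. Pads are 19 mm wide; open, the fingers measure 117 mm over their backs; the gripper's body (75 mm by 190 mm) begins 51 mm behind the grasp point.
Start: joints at [79.332, 22.042, 0.453, 0, -68.411, -14.817], TCP at [0.269, 0.564, 0.248] pointing down, gripper open.
Joint ranges: [-179.83, 179.83], [-69.29, 118.12], [-61.27, 80.66], [-181.25, 117.63], [-171.15, -9.14], [-177.46, 177.46]. Speed limits (degrees/s): [159.86, 159.86, 180, 180, 180, 180].

INTERFACE

Orientations are given as a 3x3 rotation matrix whose columns are the frame's x, y, z axes.
In Python, from station import sense, capture, finish_job, spot_in, tip_of, finger_overhang gives the robot as it stands. The module is installed in compiled form; this text tells all that it offers.
- The arm moves only by the tool servo_tool, never from a script. Its arguments are lists of equal length, an entry for each row: "slide": the shift along the tool's x, y, z in m, a list of three; "spin": the turn about the tool's z in degrees; "grip": the closure, from 0 (fully open) to 1 (shut). A call has exactly 5 rows; each row is the pose to reach, as a shift and turn from the pose commanded when the call began, along the tool's axes at that moment; what a row does not reach only later rows make up. A row lasts 1/12 s, in which the tool goes at most 41.7 mm and 7.16 degrees, less where a joint would pass 70% of its speed; a pose out of reach is approached as far as the arm can. A call with a gripper value outside its range is refused whole. The fingers move at their own pace and stop on an object; the grip force is fixed at half the most. Time passes only in rows, so rows that repeat a pose let the fingers close, or fill a call up. It gives the time, the measured TCP pose, the force, the opening and the grip force at its end, in the units of the state.
- sense(): the state, without advancing time (a new reading comes with each control period).
- capture(name): name is "side" or "top"; returns a dict with "pixels" (384x512x3 uint8, blue, green, red), "depth" (384x512 float32, m along the optical axis (not along the pixel's ray), 0 where there is no reading), "fx", "fy", "cx", "cy" (pixels), "k1" (the pictures are not rectified: a ray, as slopes to the right and down, at radius r is drawn at 1 + k1 r^2 times it, then the intrinsics apply), "R" (3x3) and "t" (3): a world point X has camera coordinates R X + t. Camera axes: x right, y down, z forward; pixel columns grow to the right and rows downward; lengths in m; the calibration is good to about 2 mm. A picture is of the moment at which its call begins.
- finish_job(): hands the job in; it is judged then, once.
Trained networks look in the newest picture that a camera, given by its name, has taken for a name from the list of things; names that differ only in an ending like _2 or _b are one class to them, and where a whole thing is asked for, a point or a joint stands for the part that bears it (a point fixed in the world has none). Each returns a list of dicts, best first, with "conf" (0 to 1); they miss things now and then, are a little off and sometimes report something else, mostly with a low value. They report only what shows in the picture. A call takes as long as a camera call. They do not tell look-alikes from the thing itself.
- spot_in(thing, camera): "point" ([x, y, z] in m, in world coordinates, good to about 4 mm: the middle of the surface that is visible of it).
- tip_of(thing, camera): "point" ([x, y, z] in m, in world coordinates, good to about 4 mm: a listed point, or the origin of a listed thing).
The state is a dict: "time_s": time; "joints": joint angles; "joint_velocities": joint speeds; "effort": joint torques, N m; "tcp_pos": TCP position; "ee_rot": TCP orientation; "wrist_force": force on the tool from outside, world axes, zero at the start; "moment": the same for the moment, N m; "gripper_width": opening from 0.0 (shut) to 1.0 (fully open); "gripper_force": force on a finger pad.
Only numpy, scipy, OpenCV 4.12 (cv2) and the standard library are available. Lean on these libraries where they do the work, as an engineer would, in place of code of your own. Each camera call takes 0.05 s, during which the arm holds its last target. There are 200 camera calls.

TASK

Get one meter kit ready for dispatch: first shut the grey hinged case, then seat it flat between the four yellow corners of the metal tray. On the shut case stack the white carton and, on top of that, the blue display with its screen up, each centred and square on the one below; lay the orange plug lengthwise between the four white posts of the black cradle. Let go of everything, and leave the sensor head and the steel probe where they are.

Things in the scene. Friction and masses are not known exactly. Their poses are not given: they have to be found in the camera images.
- case: Grey hinged case, loose, 0.4 kg, open at the start. 60 (x) x 100 (y) mm, bottom 28 mm high, 38 mm high when shut. Origin: centre of the underside, z up. Lid (57 x 97 x 10 mm, 1.5 mm inside the outline) turns on the +x long edge about an axis along y at x = +28.5, z = 28 mm; yellow tab at its free edge. Grip across the 60 mm.
- case_lid (a joint): Lid angle of the case, rad: 0 = shut, lid flat on the case; 1.57 = upright; more leans back to the case's +x (limit 1.9). Starts at 1.2 to 1.7. The hinge is stiff (0.03 N m), so the lid stays where it is left; pushing its outer face near the free edge towards the case's -x and then down shuts it with about 1 N. No catch.
- carton: White carton with a brown tape band along its length, loose, 54 (x) x 90 (y) x 40 (z) mm, 0.12 to 0.26 kg, rigid. Origin at the centre of its underside, long axis y.
- display: Blue display unit lying flat with its black screen up, loose, 52 (x) x 84 (y) x 30 (z) mm, 0.17 to 0.35 kg. Origin at the centre of its underside, long axis y, z out of the screen.
- plug: Orange connector plug lying on its flat, loose, 0.14 kg. Square orange middle 30 (x) x 56 (y) x 30 (z) mm; a silver round end (27 mm dia.) reaches to y = +64 mm, a slimmer orange end with grey rings to y = -64 mm. Origin at the centre of the middle's underside. Grip across the 30 mm of the middle.
- tray: Metal tray fixed to the bench: plate 100 (x) x 140 (y) x 6 mm, four yellow corner angles standing 16 mm above it round a pocket of 78 (x) x 118 (y) mm. The pocket's long sides are open between the angles for 78 mm, for the fingers. Origin: centre of the underside, so the plate's top is 6 mm above it. The case's y goes along the tray's y (either way round).
- cradle: Black cradle fixed to the bench: plate 80 (x) x 130 (y) x 6 mm with four white posts, a pair at y = +48 and at y = -48 mm (14 mm long), 46 mm clear apart in x and 22 mm high above the plate; open between the pairs for the fingers. Plug goes along y (either way round), centred, its flat on the plate. Origin: centre of the underside.
- sensor_head: Bystander, to be left alone: black sensor head standing on a 100 x 100 mm metal foot, 88 mm high, loose. Origin at the centre of the underside.
- probe: Bystander, to be left alone: steel probe with a black end, lying along its y, 144 mm long (y = -57 to +87 mm) and 22 mm high, loose. Origin under its square collar.
There are look-alikes about, which are no part of the job. Several things have the shape of the carton; the one meant has the colours described above.

How it is judged (in metres and radians):
On the way, in this order (a step that is already met when the one before it is completed fails the run):
1. the case is shut, before it is in the tray (value of joint case_lid below 0.08 rad and horizontal distance between case and tray above 0.05 m), for 0.2 s.
2. the shut case is seated flat in the tray and let go (value of joint case_lid below 0.08 rad and horizontal distance between case and tray below 0.014 m and z of case in the frame of tray between 0.003 and 0.01 m and angle between the y axis of case and the y axis of tray, either way round below 0.25 rad and angle between case's own z axis and vertical below 0.1 rad and contact force between case and the fingers below 0.1 N), for 0.2 s.
3. the carton stands on the case and is let go (value of joint case_lid below 0.08 rad and horizontal distance between case and tray below 0.014 m and z of case in the frame of tray between 0.003 and 0.01 m and angle between the y axis of case and the y axis of tray, either way round below 0.25 rad and angle between each of case, carton's own z axis and vertical below 0.1 rad and horizontal distance between carton and case below 0.015 m and z of carton in the frame of case between 0.034 and 0.042 m and angle between the y axis of carton and the y axis of case, either way round below 0.25 rad and contact force between carton and the fingers below 0.1 N), for 0.2 s.
4. the display lies on the carton, screen up, and is let go (value of joint case_lid below 0.08 rad and horizontal distance between case and tray below 0.014 m and z of case in the frame of tray between 0.003 and 0.01 m and angle between the y axis of case and the y axis of tray, either way round below 0.25 rad and angle between each of case, carton, display's own z axis and vertical below 0.1 rad and horizontal distance between carton and case below 0.015 m and z of carton in the frame of case between 0.034 and 0.042 m and angle between the y axis of carton and the y axis of case, either way round below 0.25 rad and horizontal distance between display and carton below 0.015 m and z of display in the frame of carton between 0.036 and 0.044 m and angle between the y axis of display and the y axis of carton, either way round below 0.25 rad and contact force between display and the fingers below 0.1 N), for 0.2 s.
At the end, for the whole second after the job is handed in: Case shut (under 0.08 rad), flat in the tray (14 mm off centre at most); carton on case and display, screen up, on carton (15 mm of the one below, level within 0.1 rad); plug on the cradle plate between the posts (14 mm). Each turned under 0.25 rad to its place, let go and at rest (value of joint case_lid below 0.08 rad and horizontal distance between case and tray below 0.014 m and z of case in the frame of tray between 0.003 and 0.01 m and angle between the y axis of case and the y axis of tray, either way round below 0.25 rad and angle between each of case, carton, display's own z axis and vertical below 0.1 rad and horizontal distance between carton and case below 0.015 m and z of carton in the frame of case between 0.034 and 0.042 m and angle between the y axis of carton and the y axis of case, either way round below 0.25 rad and horizontal distance between display and carton below 0.015 m and z of display in the frame of carton between 0.036 and 0.044 m and angle between the y axis of display and the y axis of carton, either way round below 0.25 rad and horizontal distance between plug and cradle below 0.014 m and z of plug in the frame of cradle between 0.003 and 0.01 m and angle between the y axis of plug and the y axis of cradle, either way round below 0.25 rad and linear speed of each of case, carton, display, plug below 0.02 m/s); the robot touches nothing.
It fails at once if the sensor head is moved more than 25 mm (distance of sensor_head from where it was at the start of the episode above 0.025 m).
It fails at once if the steel probe is moved more than 25 mm (distance of probe from where it was at the start of the episode above 0.025 m).
It also fails if it takes over 128 s, if anything falls off the work surface, if the arm or the gripper's body presses on something with over 40 N, if the wrist force passes 120 N, or if a joint passes its speed limit or range.

## Working session

There is one attempt and no reset: what is moved stays moved. The work goes in short steps, Python scripts to look and compute and a tool call to move; the robot and the scene stay as the last step left them, time stands still between calls to the robot, and variables do not carry over. Pictures are saved under pics/ and viewed, at most 14 in all, crops included, and the job is handed in when it is done.

Besides the shell and the picture viewer there is one more tool, called after "Call:" by a JSON object that holds its "name" and its "arguments". servo_tool: Moves the arm, as the interface text tells. Its arguments: {"type":"object","properties":{"slide":{"type":"array"},"spin":{"type":"array"},"grip":{"type":"array"}},"required":["slide","spin","grip"]}

```bash
mkdir -p pics
cat > h.py <<'E'
import numpy as np, cv2
from station import *
def shot(cam,name=None):
    c=capture(cam)
    if name: cv2.imwrite(f'pics/{name}.png',c['pixels'])
    return c
def cloud(c):
    h,w=c['depth'].shape
    u,v=np.meshgrid(np.arange(w),np.arange(h))
    K=np.array([[c['fx'],0,c['cx']],[0,c['fy'],c['cy']],[0,0,1.]])
    p=cv2.undistortPoints(np.stack([u,v],-1).reshape(-1,1,2).astype(float),K,np.array([c['k1'],0,0,0.])).reshape(h,w,2)
    d=c['depth']; X=np.dstack([p*d[...,None],d]).reshape(-1,3)
    W=((X-c['t'])@c['R']).reshape(h,w,3); W[d==0]=np.nan
    return W
E
python3 - <<'E'
from h import *
np.set_printoptions(precision=3,suppress=True)
s=sense();print(s['time_s'],s['tcp_pos'],s['ee_rot'],finger_overhang)
for cam in('top','side'):
    c=shot(cam,cam+'0'); print(cam,-c['R'].T@c['t'],c['R'])
    for n in ['case','case_lid','carton','display','plug','tray','cradle','sensor_head','probe']:
        print(n,[(np.array(d['point']).round(3).tolist(),round(d['conf'],2)) for d in tip_of(n,cam)[:4]] if n!='case_lid' else '',[(np.array(d['point']).round(3).tolist(),round(d['conf'],2)) for d in spot_in(n,cam)[:4]])
E
```

```text
0.0 [0.269 0.564 0.246] [[ 0.903 -0.43  -0.001]
 [-0.43  -0.903 -0.002]
 [ 0.     0.002 -1.   ]] 0.025
top [0.378 0.018 1.365] [[-0.011 -1.     0.018]
 [-0.996  0.009 -0.084]
 [ 0.083 -0.019 -0.996]]
case [([0.648, -0.11, 0.0], 0.85)] [([0.659, -0.114, 0.019], 0.88)]
case_lid  [([0.681, -0.115, 0.084], 0.55)]
carton [([0.303, 0.165, -0.001], 0.82), ([0.434, 0.101, 0.001], 0.77), ([0.317, -0.131, 0.002], 0.74), ([0.538, -0.012, -0.002], 0.64)] [([0.436, 0.102, 0.039], 0.78), ([0.307, 0.162, 0.039], 0.63), ([0.538, -0.013, 0.039], 0.61), ([0.319, -0.132, 0.041], 0.58)]
display [([0.654, 0.133, -0.003], 0.55)] [([0.654, 0.135, 0.026], 0.78)]
plug [([0.435, -0.09, -0.003], 0.63)] [([0.436, -0.087, 0.027], 0.76), ([0.662, -0.112, 0.018], 0.28)]
tray [([0.444, 0.304, 0.001], 0.83)] [([0.446, 0.304, 0.006], 0.79)]
cradle [([0.479, -0.311, 0.003], 0.75), ([0.654, -0.325, -0.0], 0.56)] [([0.481, -0.308, 0.007], 0.61), ([0.644, 0.301, 0.027], 0.54)]
sensor_head [([0.658, 0.316, 0.001], 0.68)] [([0.645, 0.299, 0.024], 0.84), ([0.436, -0.088, 0.024], 0.55)]
probe [([0.654, -0.326, 0.001], 0.69),
[... 419 characters left out ...]
.143, 0.044], 0.92), ([0.436, 0.081, 0.036], 0.74), ([0.306, 0.154, 0.039], 0.58), ([0.535, -0.035, 0.039], 0.55)]
display [([0.654, 0.13, 0.002], 0.62)] [([0.648, 0.116, 0.033], 0.65)]
plug [([0.431, -0.095, 0.002], 0.9), ([0.654, -0.322, -0.002], 0.34)] [([0.428, -0.107, 0.028], 0.76), ([0.65, 0.113, 0.032], 0.18)]
tray [([0.442, 0.307, 0.005], 0.75), ([0.483, -0.311, -0.005], 0.46)] [([0.437, 0.301, 0.006], 0.62)]
cradle [([0.482, -0.309, -0.004], 0.7)] [([0.481, -0.317, 0.002], 0.57), ([0.44, 0.294, 0.006], 0.36)]
sensor_head [([0.66, 0.311, 0.005], 0.69)] [([0.652, 0.283, 0.036], 0.87), ([0.43, -0.105, 0.028], 0.47)]
probe [([0.653, -0.32, 0.001], 0.97)] [([0.652, -0.321, 0.018], 0.82)]
```

View pics/top0.png

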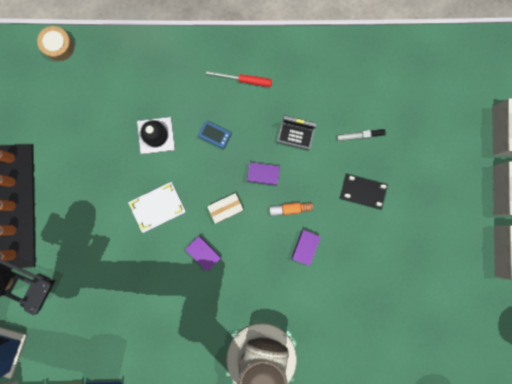

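View pics/side0.png

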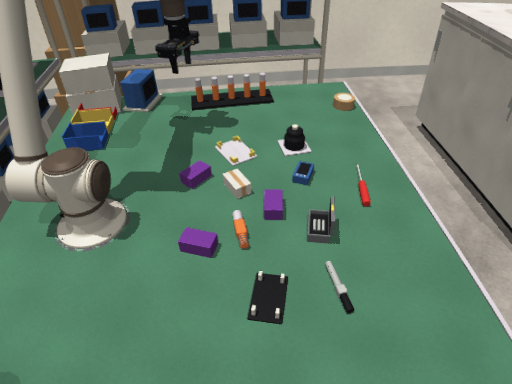

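```bash
cat >> h.py <<'E'
def rect(W,m):
    P=W[m][:,:2].astype(np.float32)
    (c,(a,b),t)=cv2.minAreaRect(P*1000)
    # yaw of the long axis, deg, in (-90,90]
    t=t+90 if b>a else t
    t=(t+90)%180-90
    return np.array(c).round(1),round(max(a,b),1),round(min(a,b),1),round(t,1),len(P)
def near(W,p,r): return np.hypot(W[...,0]-p[0],W[...,1]-p[1])<r
E
python3 - <<'E'
from h import *
c=shot('top');W=cloud(c);hsv=cv2.cvtColor(c['pixels'],cv2.COLOR_BGR2HSV);z=W[...,2]
H,S,V=[hsv[...,i].astype(int) for i in range(3)]
green=(H>55)&(H<90)&(S>80)
print('table z',np.nanmedian(z[near(W,(.55,.2),.05)&green]))
def go(n,p,r,lo,hi,extra=True):
    m=near(W,p,r)&(z>lo)&(z<hi)&extra
    k,lab,st,_=cv2.connectedComponentsWithStats(m.astype(np.uint8)); 
    if k<2: print(n,'none');return
    m=lab==1+np.argmax(st[1:,4]); print(n,*rect(W,m),'zmed',np.nanmedian(z[m]).round(4))
go('carton',(.436,.102),.07,.03,.06)
go('display',(.654,.133),.07,.02,.05)
go('plug all',(.435,-.09),.09,.012,.05)
go('plug orange',(.435,-.09),.09,.012,.05,(H<20)&(S>130))
go('tray',(.444,.304),.1,-.02,.05,~green)
go('cradle',(.48,-.31),.1,-.02,.02,~green)
go('case bottom',(.655,-.112),.075,.015,.034)
go('lid',(.67,-.112),.085,.045,.2)
go('probe',(.654,-.32),.12,.008,.06)
go('head',(.65,.31),.09,.0,.1,~green)
for n,p in(('p1',(.538,-.012)),('p2',(.317,-.131)),('p3',(.303,.165))): go(n,p,.07,.03,.06)
# lid direction: points by height
m=near(W,(.67,-.112),.09)&(z>.03)
for a in np.arange(.03,.13,.01):
    q=W[m&(z>a)&(z<a+.01)]
    if len(q): print(a.round(2),q.mean(0).round(4),len(q))
ym=near(W,(.67,-.112),.09)&(H>20)&(H<35)&(S>120)
print('tab',W[ym].mean(0),ym.sum())
for n in range(4):
  pass
# white posts
w=near(W,(.48,-.31),.09)&(S<70)&(V>130); k,l,st,ce=cv2.connectedComponentsWithStats(w.astype(np.uint8))
print('posts',[ (W[l==i].mean(0).round(3),int(st[i,4])) for i in range(1,k) if st[i,4]>4])
y=near(W,(.444,.304),.1)&(H>18)&(H<35)&(S>110); k,l,st,ce=cv2.connectedComponentsWithStats(y.astype(np.uint8))
print('corners',[ (W[l==i].mean(0).round(3),int(st[i,4])) for i in range(1,k) if st[i,4]>4])
E
```

```text
table z -0.0005985151263369551
carton [435.5 102.3] 90.3 53.9 -65.1 578 zmed 0.0395
display [654.9 133.1] 84.0 52.4 63.6 505 zmed 0.0292
plug all [433.  -91.2] 126.1 29.8 -86.9 391 zmed 0.0267
plug orange [433.  -96.7] 60.1 29.4 -88.7 195 zmed 0.029
tray [441.7 307.4] 148.7 109.2 -64.7 1824 zmed 0.0053
cradle [ 482.2 -311.5] 133.3 80.4 74.9 1080 zmed 0.0054
case bottom [ 649.7 -106.9] 99.6 61.2 76.0 486 zmed 0.019
lid [ 679.3 -114.2] 96.2 12.1 77.3 210 zmed 0.0815
probe [ 652.7 -305.9] 145.2 22.7 -85.0 311 zmed 0.0178
head [656.7 312.4] 107.9 107.6 6.2 1176 zmed 0.0193
p1 [536.2  -9.4] 90.0 54.7 81.6 573 zmed 0.0395
p2 [ 318.8 -131.5] 89.6 54.5 -22.0 589 zmed 0.0397
p3 [305.6 167.3] 87.8 54.7 44.4 606 zmed 0.0396
0.03 [ 0.6591 -0.11    0.0331] 49
0.04 [ 0.6753 -0.1186  0.0448] 21
0.05 [ 0.6769 -0.1098  0.0542] 20
0.06 [ 0.6765 -0.1108  0.0647] 28
0.07 [ 0.6765 -0.1113  0.0764] 31
0.08 [ 0.6796 -0.1147  0.0842] 116
0.09 [ 0.6759 -0.1212  0.0904] 5
tab [ 0.67787077 -0.11382936  0.08524204] 14
posts [(array([ 0.522, -0.272,  0.022]), 18), (array([ 0.496, -0.365,  0.021]), 19), (array([ 0.469, -0.259,  0.022]), 20), (array([ 0.444, -0.351,  0.022]), 19)]
corners []
```

```bash
cat >> h.py <<'E'
def plan(wps,grip,start=None):
    """wps: (x,y,z in mm, tool-y angle deg, rows); prints rows per call (last padded)"""
    s=sense(); R=np.array(s['ee_rot']); p=np.array(s['tcp_pos'])*1000; a=np.degrees(np.arctan2(R[1,1],R[0,1]))
    if start is not None: p,a=np.array(start[:3],float),start[3]
    rows=[];q=p;b=a
    for x,y,z,t,n in wps:
        T=np.array([x,y,z]); 
        while t-b>180:t-=360
        while t-b<-180:t+=360
        rows+=[(q+(T-q)*(i+1)/n,b+(t-b)*(i+1)/n) for i in range(n)]; q,b=T,t
    while len(rows)%5: rows.append(rows[-1])
    for k in range(0,len(rows),5):
        t=np.radians(a); ty=np.array([np.cos(t),np.sin(t),0]); tx=np.cross(ty,[0,0,-1])
        M=np.array([tx,ty,[0,0,-1]])
        print([[float(v) for v in np.round(M@(r-p)/1000,4)] for r,_ in rows[k:k+5]],[round(float(a-b),1) for _,b in rows[k:k+5]],grip)
        p,a=rows[k+4]
E
python3 - <<'E'
from h import *
h=np.array([677.7,-114.6]);d=np.array([-.972,.233])
P=lambda dd,z,n:(*(h+d*dd),z,-193.5,n)
plan([P(-58,248,22),P(-58,98,5),P(-58,98,3),P(-25,98,2),P(-1,97,1),P(10,92,1),P(19,84,1),P(26,74,1),P(30,63,1),P(30,61,2)],1,start=(269,564,248,-115.5))
E
```

```text
[[0.0326, 0.0193, 0.0], [0.0652, 0.0386, 0.0], [0.0979, 0.0579, 0.0], [0.1305, 0.0772, 0.0], [0.1631, 0.0965, 0.0]] [3.5, 7.1, 10.6, 14.2, 17.7] 1
[[0.0369, 0.0084, 0.0], [0.0739, 0.0169, 0.0], [0.1108, 0.0253, 0.0], [0.1478, 0.0338, 0.0], [0.1847, 0.0422, 0.0]] [3.5, 7.1, 10.6, 14.2, 17.7] 1
[[0.0378, -0.0032, 0.0], [0.0755, -0.0064, 0.0], [0.1133, -0.0096, 0.0], [0.1511, -0.0128, 0.0], [0.1888, -0.016, 0.0]] [3.5, 7.1, 10.6, 14.2, 17.7] 1
[[0.035, -0.0146, 0.0], [0.07, -0.0291, 0.0], [0.105, -0.0437, 0.0], [0.14, -0.0582, 0.0], [0.175, -0.0728, 0.0]] [3.5, 7.1, 10.6, 14.2, 17.7] 1
[[0.0289, -0.0245, 0.0], [0.0578, -0.049, 0.0], [0.0578, -0.049, 0.03], [0.0578, -0.049, 0.06], [0.0578, -0.049, 0.09]] [3.5, 7.1, 7.1, 7.1, 7.1] 1
[[0.0, 0.0, 0.03], [0.0, 0.0, 0.06], [0.0, 0.0, 0.06], [0.0, 0.0, 0.06], [0.0, 0.0, 0.06]] [0.0, 0.0, 0.0, 0.0, 0.0] 1
[[0.0, 0.0165, 0.0], [0.0, 0.033, 0.0], [0.0, 0.057, 0.001], [0.0, 0.068, 0.006], [0.0, 0.077, 0.014]] [0.0, 0.0, 0.0, 0.0, 0.0] 1
[[0.0, 0.007, 0.01], [0.0, 0.011, 0.021], [0.0, 0.011, 0.022], [0.0, 0.011, 0.023], [0.0, 0.011, 0.023]] [0.0, 0.0, 0.0, 0.0, 0.0] 1
```

Call:
{"name": "servo_tool", "arguments": {"slide": [[0.0326,0.0193,0],[0.0652,0.0386,0],[0.0979,0.0579,0],[0.1305,0.0772,0],[0.1631,0.0965,0]], "spin": [3.5,7.1,10.6,14.2,17.7], "grip": [1,1,1,1,1]}}

```text
time_s: 2.27
tcp_pos: [0.3752, 0.4054, 0.2477]
ee_rot: [[0.728, -0.686, 0.0], [-0.686, -0.728, 0.0], [0.0, -0.0, -1.0]]
wrist_force: [0.3, -0.3, 0.0]
gripper_width: 0.707
gripper_force: 0.0
```

Call:
{"name": "servo_tool", "arguments": {"slide": [[0.0369,0.0084,0],[0.0739,0.0169,0],[0.1108,0.0253,0],[0.1478,0.0338,0],[0.1847,0.0422,0]], "spin": [3.5,7.1,10.6,14.2,17.7], "grip": [1,1,1,1,1]}}

```text
time_s: 2.68
tcp_pos: [0.4811, 0.248, 0.2479]
ee_rot: [[0.484, -0.875, 0.001], [-0.875, -0.484, 0.0], [-0.0, -0.001, -1.0]]
wrist_force: [0.8, 0.8, 0.2]
gripper_width: 0.325
gripper_force: 0.0
```

Call:
{"name": "servo_tool", "arguments": {"slide": [[0.0378,-0.0032,0],[0.0755,-0.0064,0],[0.1133,-0.0096,0],[0.1511,-0.0128,0],[0.1888,-0.016,0]], "spin": [3.5,7.1,10.6,14.2,17.7], "grip": [1,1,1,1,1]}}

```text
time_s: 3.1
tcp_pos: [0.5871, 0.0908, 0.2478]
ee_rot: [[0.195, -0.981, 0.0], [-0.981, -0.195, 0.0], [-0.0, -0.001, -1.0]]
wrist_force: [0.0, 0.5, -0.1]
gripper_width: 0.018
gripper_force: 0.0
```

Call:
{"name": "servo_tool", "arguments": {"slide": [[0.035,-0.0146,0],[0.07,-0.0291,0],[0.105,-0.0437,0],[0.14,-0.0582,0],[0.175,-0.0728,0]], "spin": [3.5,7.1,10.6,14.2,17.7], "grip": [1,1,1,1,1]}}

```text
time_s: 3.52
tcp_pos: [0.693, -0.0663, 0.2476]
ee_rot: [[-0.113, -0.994, 0.0], [-0.994, 0.113, 0.0], [-0.0, -0.0, -1.0]]
wrist_force: [0.7, 0.9, 0.0]
gripper_width: 0.008
gripper_force: 0.0
```

Call:
{"name": "servo_tool", "arguments": {"slide": [[0.0289,-0.0245,0],[0.0578,-0.049,0],[0.0578,-0.049,0.03],[0.0578,-0.049,0.06],[0.0578,-0.049,0.09]], "spin": [3.5,7.1,7.1,7.1,7.1], "grip": [1,1,1,1,1]}}

```text
time_s: 3.93
tcp_pos: [0.7349, -0.1286, 0.1563]
ee_rot: [[-0.233, -0.972, 0.001], [-0.972, 0.233, 0.0], [-0.001, -0.001, -1.0]]
wrist_force: [-0.5, 0.1, -0.1]
gripper_width: 0.004
gripper_force: 0.0
```

Call:
{"name": "servo_tool", "arguments": {"slide": [[0,0,0.03],[0,0,0.06],[0,0,0.06],[0,0,0.06],[0,0,0.06]], "spin": [0,0,0,0,0], "grip": [1,1,1,1,1]}}

```text
time_s: 4.35
tcp_pos: [0.736, -0.1276, 0.0997]
ee_rot: [[-0.231, -0.973, 0.003], [-0.973, 0.231, -0.001], [0.0, -0.003, -1.0]]
wrist_force: [-0.6, 0.0, 1.3]
gripper_width: 0.007
gripper_force: 0.0
```

Call:
{"name": "servo_tool", "arguments": {"slide": [[0,0.015,0],[0,0.03,0],[0,0.04,0],[0,0.049,0],[0,0.057,0.001]], "spin": [0,0,0,0,0], "grip": [1,1,1,1,1]}}

```text
time_s: 4.77
tcp_pos: [0.6811, -0.1141, 0.1009]
ee_rot: [[-0.231, -0.973, 0.008], [-0.973, 0.231, -0.0], [-0.001, -0.008, -1.0]]
wrist_force: [1.1, -0.3, 1.3]
gripper_width: 0.007
gripper_force: 0.4
```

Call:
{"name": "servo_tool", "arguments": {"slide": [[0,0.006,0.002],[0,0.011,0.005],[0,0.016,0.009],[0,0.02,0.013],[0,0.024,0.018]], "spin": [0,0,0,0,0], "grip": [1,1,1,1,1]}}

```text
time_s: 5.18
tcp_pos: [0.6555, -0.1085, 0.0782]
ee_rot: [[-0.231, -0.973, -0.0], [-0.973, 0.231, -0.0], [0.0, 0.0, -1.0]]
wrist_force: [0.6, 0.6, 1.2]
gripper_width: 0.005
gripper_force: 0.4
```

Call:
{"name": "servo_tool", "arguments": {"slide": [[0,0.003,0.005],[0,0.006,0.011],[0,0.007,0.016],[0,0.007,0.018],[0,0.007,0.019]], "spin": [0,0,0,0,0], "grip": [1,1,1,1,1]}}

```text
time_s: 5.6
tcp_pos: [0.6486, -0.107, 0.0631]
ee_rot: [[-0.23, -0.973, -0.002], [-0.973, 0.23, -0.001], [0.002, 0.001, -1.0]]
wrist_force: [-9.5, 3.8, 24.2]
gripper_width: 0.008
gripper_force: 12.2
```

Call:
{"name": "servo_tool", "arguments": {"slide": [[0,0,-0.02],[0,-0.01,-0.06],[0,-0.03,-0.1],[0,-0.06,-0.13],[0,-0.09,-0.15]], "spin": [0,0,0,0,0], "grip": [0,0,0,0,0]}}

```text
time_s: 6.02
tcp_pos: [0.7376, -0.1281, 0.214]
ee_rot: [[-0.231, -0.973, 0.004], [-0.973, 0.231, -0.001], [-0.0, -0.004, -1.0]]
wrist_force: [2.0, 0.2, 0.7]
gripper_width: 0.297
gripper_force: 0.0
```

```bash
cat > look.py <<'E'
from h import *
import sys
def blob(cam,p,r,lo,hi,extra=None,name=None):
    c=shot(cam,name);W=cloud(c);z=W[...,2];m=near(W,p,r)&(z>lo)&(z<hi)
    k,lab,st,_=cv2.connectedComponentsWithStats(m.astype(np.uint8)); m=lab==1+np.argmax(st[1:,4])
    print(cam,*rect(W,m),'z',np.nanpercentile(z[m],[5,50,95]).round(4))
E
python3 - <<'E'
from look import *
for c in('top','side'):blob(c,(.65,-.108),.075,.03,.06,name=c+'1')
im=cv2.imread('pics/side1.png')[140:300,230:430]
cv2.imwrite('pics/crop1.png',cv2.resize(im,None,fx=3,fy=3))
E
```

```text
top [ 649.2 -106.4] 98.2 60.2 76.6 640 z [0.0325 0.0373 0.042 ]
side [ 648.5 -109.8] 101.9 57.8 75.9 575 z [0.0343 0.0378 0.0398]
```

View pics/crop1.png

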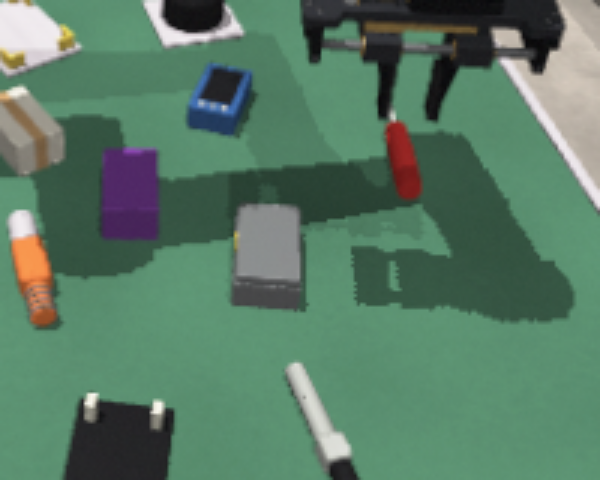

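Run:
```python
from h import *
for cam in('top','side'):
    c=shot(cam);W=cloud(c);z=W[...,2]
    m=near(W,(.444,.306),.095)&(z>.011)&(z<.04)
    k,l,st,ce=cv2.connectedComponentsWithStats(m.astype(np.uint8),connectivity=8)
    print(cam,rect(W,m),[(W[l==i].mean(0).round(4),int(st[i,4])) for i in range(1,k) if st[i,4]>3])
    m=near(W,(.433,-.093),.09)&(z>.01)&(z<.05)
    P=W[m][:,:2];u,s,v=np.linalg.svd(P-P.mean(0));print('plug axis',np.degrees(np.arctan2(v[0,1],v[0,0])),P.mean(0))
print(tip_of('tray','top')[0],tip_of('tray','side')[0])
plan([(650.5,-107,150,-193.5,5),(650.5,-107,31,-193.5,5)],0)
```

```text
top (array([440. , 305.8]), 129.1, 94.6, -65.1, 137) [(array([0.4989, 0.2708, 0.0202]), 25), (array([0.4525, 0.3715, 0.0203]), 29), (array([0.4313, 0.2405, 0.0217]), 22), (array([0.3856, 0.3399, 0.0199]), 33)]
plug axis -148.7657528790767 [ 0.42193282 -0.1080566 ]
side (array([439.7, 305.4]), 134.2, 86.3, -64.6, 100) [(array([0.4483, 0.3695, 0.0181]), 28), (array([0.3864, 0.3397, 0.0182]), 21), (array([0.4968, 0.2668, 0.02  ]), 22), (array([0.433 , 0.2365, 0.0183]), 28)]
plug axis -126.62422997781944 [ 0.42857026 -0.10245393]
{'point': [0.4429, 0.3033, 0.0039], 'conf': 0.68} {'point': [0.4424, 0.3043, 0.0015], 'conf': 0.77}
[[-0.0001, 0.0174, 0.0114], [-0.0002, 0.0348, 0.0227], [-0.0003, 0.0521, 0.0341], [-0.0004, 0.0695, 0.0454], [-0.0005, 0.0869, 0.0568]] [0.0, 0.0, 0.1, 0.1, 0.1] 0
[[0.0, 0.0, 0.0238], [0.0, 0.0, 0.0476], [0.0, 0.0, 0.0714], [0.0, 0.0, 0.0952], [0.0, 0.0, 0.119]] [0.0, 0.0, 0.0, 0.0, 0.0] 0
```

Call:
{"name": "servo_tool", "arguments": {"slide": [[0,0.022,0.012],[0,0.044,0.024],[0,0.066,0.036],[0,0.087,0.048],[0,0.087,0.057]], "spin": [0,0,0,0,0], "grip": [0,0,0,0,0]}}

```text
time_s: 6.73
tcp_pos: [0.6459, -0.1068, 0.1503]
ee_rot: [[-0.231, -0.973, -0.008], [-0.973, 0.231, 0.001], [0.001, 0.008, -1.0]]
wrist_force: [-0.9, -0.5, -0.1]
gripper_width: 0.944
gripper_force: 0.0
```

Call:
{"name": "servo_tool", "arguments": {"slide": [[0,0,0.025],[0,0,0.05],[0,0,0.08],[0,0,0.105],[0,0,0.119]], "spin": [0,0,0,0,0], "grip": [0,0,0,0,0]}}

```text
time_s: 7.15
tcp_pos: [0.6484, -0.1076, 0.029]
ee_rot: [[-0.232, -0.973, -0.008], [-0.973, 0.232, 0.0], [0.002, 0.008, -1.0]]
wrist_force: [-0.7, -0.2, 0.1]
gripper_width: 0.996
gripper_force: 0.0
```

Call:
{"name": "servo_tool", "arguments": {"slide": [[0,0,0],[0,0,0],[0,0,0],[0,0,0],[0,0,0]], "spin": [0,0,0,0,0], "grip": [0,1,1,1,1]}}

```text
time_s: 7.57
tcp_pos: [0.6527, -0.1077, 0.0351]
ee_rot: [[-0.231, -0.973, 0.003], [-0.973, 0.231, 0.0], [-0.001, -0.003, -1.0]]
wrist_force: [0.5, -0.1, 0.6]
gripper_width: 0.785
gripper_force: 0.0
```

Call:
{"name": "servo_tool", "arguments": {"slide": [[0,0,0],[0,0,0],[0,0,0],[0,0,0],[0,0,0]], "spin": [0,0,0,0,0], "grip": [1,1,1,1,1]}}

```text
time_s: 7.98
tcp_pos: [0.6511, -0.1076, 0.0346]
ee_rot: [[-0.232, -0.973, -0.002], [-0.973, 0.232, 0.0], [0.0, 0.001, -1.0]]
wrist_force: [-3.7, 2.1, 5.8]
gripper_width: 0.692
gripper_force: 30.0
```

Run:
```python
from h import *
plan([(651,-107.6,184.6,-193.5,5),(442,305,184.6,-155,15),(442,305,60,-155,5),(442,305,41,-155,5)],1)
```

```text
[[0.0, 0.0, -0.03], [0.0, 0.0, -0.06], [0.0, 0.0001, -0.09], [0.0, 0.0001, -0.12], [0.0, 0.0001, -0.15]] [0.0, 0.0, 0.1, 0.1, 0.1] 1
[[-0.0235, 0.02, 0.0], [-0.047, 0.0399, 0.0], [-0.0705, 0.0599, 0.0], [-0.094, 0.0799, 0.0], [-0.1175, 0.0998, 0.0]] [-2.6, -5.1, -7.7, -10.3, -12.8] 1
[[-0.0273, 0.0143, 0.0], [-0.0547, 0.0285, 0.0], [-0.082, 0.0428, 0.0], [-0.1094, 0.057, 0.0], [-0.1367, 0.0713, 0.0]] [-2.6, -5.1, -7.7, -10.3, -12.8] 1
[[-0.0298, 0.0078, 0.0], [-0.0597, 0.0156, 0.0], [-0.0895, 0.0235, 0.0], [-0.1193, 0.0313, 0.0], [-0.1491, 0.0391, 0.0]] [-2.6, -5.1, -7.7, -10.3, -12.8] 1
[[0.0, 0.0, 0.0249], [0.0, 0.0, 0.0498], [0.0, 0.0, 0.0748], [0.0, 0.0, 0.0997], [0.0, 0.0, 0.1246]] [0.0, 0.0, 0.0, 0.0, 0.0] 1
[[0.0, 0.0, 0.0038], [0.0, 0.0, 0.0076], [0.0, 0.0, 0.0114], [0.0, 0.0, 0.0152], [0.0, 0.0, 0.019]] [0.0, 0.0, 0.0, 0.0, 0.0] 1
```

Call:
{"name": "servo_tool", "arguments": {"slide": [[0,0,-0.02],[0,0,-0.05],[0,0,-0.09],[0,0,-0.12],[0,0,-0.15]], "spin": [0,0,0,0,0], "grip": [1,1,1,1,1]}}

```text
time_s: 8.4
tcp_pos: [0.6517, -0.1076, 0.1845]
ee_rot: [[-0.232, -0.973, 0.0], [-0.973, 0.232, 0.001], [-0.001, -0.0, -1.0]]
wrist_force: [-0.6, -1.3, -3.5]
gripper_width: 0.684
gripper_force: 30.0
```

Call:
{"name": "servo_tool", "arguments": {"slide": [[-0.0235,0.02,0],[-0.047,0.04,0],[-0.0705,0.06,0],[-0.094,0.08,0],[-0.1175,0.0998,0]], "spin": [-2.6,-5.1,-7.7,-10.3,-12.8], "grip": [1,1,1,1,1]}}

```text
time_s: 8.82
tcp_pos: [0.5806, 0.0307, 0.1825]
ee_rot: [[-0.009, -1.0, -0.001], [-1.0, 0.009, 0.001], [-0.001, 0.001, -1.0]]
wrist_force: [0.5, 1.2, -4.3]
gripper_width: 0.685
gripper_force: 30.0
```

Call:
{"name": "servo_tool", "arguments": {"slide": [[-0.0273,0.0143,0],[-0.0547,0.0285,0],[-0.082,0.0428,0],[-0.1094,0.057,0],[-0.1367,0.0713,0]], "spin": [-2.6,-5.1,-7.7,-10.3,-12.8], "grip": [1,1,1,1,1]}}

```text
time_s: 9.23
tcp_pos: [0.5108, 0.1682, 0.1827]
ee_rot: [[0.213, -0.977, -0.001], [-0.977, -0.213, 0.0], [-0.0, 0.001, -1.0]]
wrist_force: [0.6, 0.7, -3.3]
gripper_width: 0.69
gripper_force: 30.0
```

Call:
{"name": "servo_tool", "arguments": {"slide": [[-0.0298,0.0078,0],[-0.0597,0.0156,0],[-0.0895,0.0235,0],[-0.1193,0.0313,0],[-0.1491,0.0391,0]], "spin": [-2.6,-5.1,-7.7,-10.3,-12.8], "grip": [1,1,1,1,1]}}

```text
time_s: 9.65
tcp_pos: [0.441, 0.3056, 0.1828]
ee_rot: [[0.425, -0.905, -0.001], [-0.905, -0.425, 0.0], [-0.0, 0.001, -1.0]]
wrist_force: [0.7, 0.5, -4.2]
gripper_width: 0.688
gripper_force: 30.0
```

Call:
{"name": "servo_tool", "arguments": {"slide": [[0,0,0.025],[0,0,0.05],[0,0,0.08],[0,0,0.1],[0,0,0.115]], "spin": [0,0,0,0,0], "grip": [1,1,1,1,1]}}

```text
time_s: 10.07
tcp_pos: [0.441, 0.3034, 0.0657]
ee_rot: [[0.422, -0.906, -0.003], [-0.906, -0.422, -0.003], [0.001, 0.004, -1.0]]
wrist_force: [1.4, 0.1, -3.5]
gripper_width: 0.685
gripper_force: 30.0
```

Call:
{"name": "servo_tool", "arguments": {"slide": [[0,0,0],[0,0,0],[0,0,0],[0,0,0],[0,0,0]], "spin": [0,0,0,0,0], "grip": [1,1,1,1,1]}}

```text
time_s: 10.48
tcp_pos: [0.4429, 0.3052, 0.0698]
ee_rot: [[0.423, -0.906, 0.002], [-0.906, -0.423, 0.002], [-0.001, -0.003, -1.0]]
wrist_force: [-0.0, 0.0, -4.2]
gripper_width: 0.686
gripper_force: 30.0
```

Run:
```python
from look import *
for c in('top','side'):blob(c,(.442,.305),.07,.045,.085,name=c+'2')
s=sense();print(s['tcp_pos'],s['ee_rot'])
im=cv2.imread('pics/side2.png')[90:210,170:330]
cv2.imwrite('pics/crop2.png',cv2.resize(im,None,fx=4,fy=4))
```

```text
top [459.4 271. ] 60.1 27.4 24.6 236 z [0.0512 0.0719 0.0762]
side [444.3 297.8] 101.6 81.8 -67.5 418 z [0.0478 0.0712 0.0775]
[0.44272191 0.30495351 0.06953447] [[ 4.22818689e-01 -9.06213362e-01  1.30335720e-03]
 [-9.06213820e-01 -4.22816549e-01  1.63654346e-03]
 [-9.31976558e-04 -1.87308147e-03 -9.99997811e-01]]
```

View pics/crop2.png

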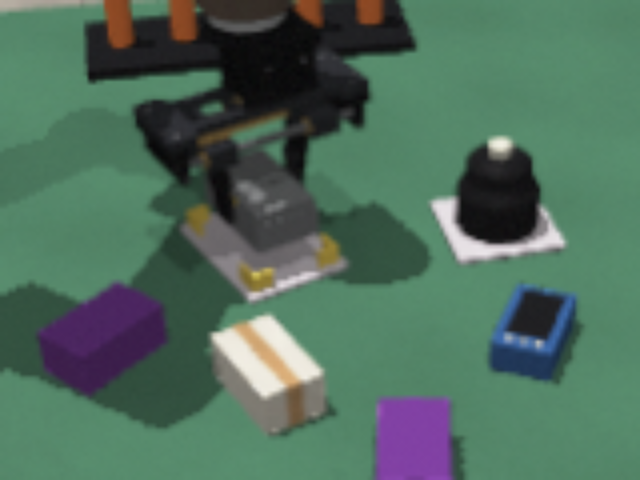

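Call:
{"name": "servo_tool", "arguments": {"slide": [[0,0,0.008],[0,0,0.015],[0,0,0.022],[0,0,0.026],[0,0,0.0285]], "spin": [0,0,0,0,0], "grip": [1,1,1,1,1]}}

```text
time_s: 11.0
tcp_pos: [0.4418, 0.3039, 0.0404]
ee_rot: [[0.423, -0.906, -0.002], [-0.906, -0.423, -0.003], [0.002, 0.003, -1.0]]
wrist_force: [-9.4, -2.1, 24.9]
gripper_width: 0.689
gripper_force: 30.0
```

Call:
{"name": "servo_tool", "arguments": {"slide": [[0,0,0],[0,0,0],[0,0,0],[0,0,0],[0,0,0]], "spin": [0,0,0,0,0], "grip": [1,1,1,0,0]}}

```text
time_s: 11.42
tcp_pos: [0.4431, 0.3053, 0.0403]
ee_rot: [[0.423, -0.906, 0.002], [-0.906, -0.423, 0.002], [-0.001, -0.002, -1.0]]
wrist_force: [0.3, 0.2, -1.1]
gripper_width: 0.765
gripper_force: 0.0
```

Call:
{"name": "servo_tool", "arguments": {"slide": [[0,0,0],[0,0,0],[0,0,0],[0,0,0],[0,0,-0.01]], "spin": [0,0,0,0,0], "grip": [0,0,0,0,0]}}

```text
time_s: 11.83
tcp_pos: [0.4415, 0.3036, 0.0487]
ee_rot: [[0.422, -0.906, -0.003], [-0.906, -0.422, -0.003], [0.002, 0.004, -1.0]]
wrist_force: [-0.3, -0.1, -0.9]
gripper_width: 0.99
gripper_force: 0.0
```

Call:
{"name": "servo_tool", "arguments": {"slide": [[0,0,-0.02],[0,0,-0.05],[0,0,-0.08],[0,0,-0.12],[0,0,-0.16]], "spin": [0,0,0,0,0], "grip": [0,0,0,0,0]}}

```text
time_s: 12.25
tcp_pos: [0.4419, 0.304, 0.2121]
ee_rot: [[0.423, -0.906, -0.0], [-0.906, -0.423, -0.001], [0.0, 0.001, -1.0]]
wrist_force: [0.6, 0.1, 0.6]
gripper_width: 1.002
gripper_force: 0.0
```

Run:
```python
from h import *
# move over the carton (435.5,102.3), long axis -65 -> tool y 25/-155
plan([(435.5,102.3,185,-155,8),(435.5,102.3,185,-155,2)],0)
```

```text
[[0.0225, 0.0114, 0.0034], [0.045, 0.0228, 0.0068], [0.0675, 0.0342, 0.0102], [0.09, 0.0455, 0.0136], [0.1125, 0.0569, 0.017]] [0.0, 0.0, 0.0, 0.0, 0.0] 0
[[0.0225, 0.0114, 0.0034], [0.045, 0.0228, 0.0068], [0.0675, 0.0341, 0.0102], [0.0675, 0.0341, 0.0102], [0.0675, 0.0341, 0.0102]] [0.0, 0.0, 0.0, 0.0, 0.0] 0
```

Call:
{"name": "servo_tool", "arguments": {"slide": [[0.0225,0.0114,0.003],[0.045,0.0228,0.007],[0.0675,0.0342,0.01],[0.09,0.0455,0.014],[0.1125,0.0569,0.017]], "spin": [0,0,0,0,0], "grip": [0,0,0,0,0]}}

```text
time_s: 12.67
tcp_pos: [0.438, 0.1774, 0.1938]
ee_rot: [[0.423, -0.906, 0.001], [-0.906, -0.423, 0.001], [-0.0, -0.001, -1.0]]
wrist_force: [-0.0, 0.1, 0.1]
gripper_width: 1.006
gripper_force: 0.0
```

Call:
{"name": "servo_tool", "arguments": {"slide": [[0.0225,0.0114,0.003],[0.045,0.0228,0.007],[0.0675,0.0341,0.01],[0.0675,0.0341,0.01],[0.0675,0.0341,0.01]], "spin": [0,0,0,0,0], "grip": [0,0,0,0,0]}}

```text
time_s: 13.08
tcp_pos: [0.436, 0.102, 0.1837]
ee_rot: [[0.421, -0.907, 0.001], [-0.907, -0.421, 0.0], [-0.0, -0.001, -1.0]]
wrist_force: [1.1, 0.4, 0.8]
gripper_width: 0.996
gripper_force: 0.0
```

Run:
```python
from look import *
for c in('top','side'):
    blob(c,(.442,.305),.065,.034,.06,name=c+'3')
blob('side',(.436,.102),.07,.03,.05)
im=cv2.imread('pics/top3.png')[150:270,90:290]
cv2.imwrite('pics/crop3.png',cv2.resize(im,None,fx=3.5,fy=3.5))
plan([(435.5,102.3,34,-155,6)],0)
```

```text
top [449.2 305.9] 99.3 46.7 -63.3 487 z [0.0388 0.0435 0.0474]
side [441.4 299.6] 101.4 58.7 -63.6 295 z [0.0368 0.0439 0.0465]
side [434.6  99.6] 95.7 54.9 -65.3 377 z [0.0329 0.0398 0.0424]
[[0.0001, 0.0002, 0.0249], [0.0003, 0.0005, 0.0499], [0.0004, 0.0007, 0.0748], [0.0006, 0.001, 0.0998], [0.0007, 0.0012, 0.1247]] [0.0, 0.0, 0.0, 0.0, 0.0] 0
[[0.0001, 0.0002, 0.0249], [0.0001, 0.0002, 0.0249], [0.0001, 0.0002, 0.0249], [0.0001, 0.0002, 0.0249], [0.0001, 0.0002, 0.0249]] [0.0, 0.0, 0.0, 0.0, 0.0] 0
```

View pics/crop3.png

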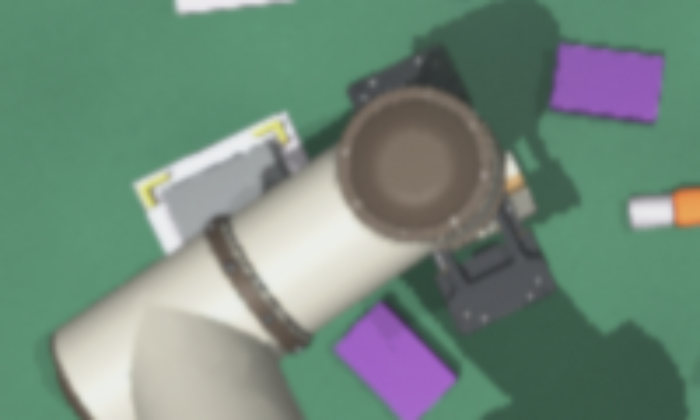

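Call:
{"name": "servo_tool", "arguments": {"slide": [[0,0,0.025],[0,0,0.055],[0,0,0.085],[0,0,0.115],[0,0,0.135]], "spin": [0,0,0,0,0], "grip": [0,0,0,0,0]}}

```text
time_s: 13.65
tcp_pos: [0.4354, 0.1035, 0.046]
ee_rot: [[0.424, -0.906, -0.002], [-0.906, -0.424, -0.001], [0.0, 0.002, -1.0]]
wrist_force: [-0.4, 0.9, -0.2]
gripper_width: 0.998
gripper_force: 0.0
```

Call:
{"name": "servo_tool", "arguments": {"slide": [[0,0,0.01],[0,0,0.015],[0,0,0.015],[0,0,0.015],[0,0,0.015]], "spin": [0,0,0,0,0], "grip": [0,0,1,1,1]}}

```text
time_s: 14.07
tcp_pos: [0.4368, 0.1037, 0.0339]
ee_rot: [[0.424, -0.906, 0.002], [-0.906, -0.424, 0.001], [-0.0, -0.002, -1.0]]
wrist_force: [0.1, 0.2, 0.8]
gripper_width: 0.859
gripper_force: 0.0
```

Call:
{"name": "servo_tool", "arguments": {"slide": [[0,0,0],[0,0,0],[0,0,0],[0,0,0],[0,0,0]], "spin": [0,0,0,0,0], "grip": [1,1,1,1,1]}}

```text
time_s: 14.48
tcp_pos: [0.4358, 0.1028, 0.0336]
ee_rot: [[0.423, -0.906, -0.0], [-0.906, -0.423, -0.0], [0.0, 0.0, -1.0]]
wrist_force: [-3.1, -0.3, 6.1]
gripper_width: 0.615
gripper_force: 30.0
```

Call:
{"name": "servo_tool", "arguments": {"slide": [[0,0,0],[0,0,-0.02],[0,0,-0.06],[0,0,-0.1],[0,0,-0.14]], "spin": [0,0,0,0,0], "grip": [1,1,1,1,1]}}

```text
time_s: 14.9
tcp_pos: [0.4354, 0.1026, 0.1743]
ee_rot: [[0.423, -0.906, -0.001], [-0.906, -0.423, -0.001], [-0.0, 0.001, -1.0]]
wrist_force: [-0.1, 0.5, -2.0]
gripper_width: 0.616
gripper_force: 30.0
```

Call:
{"name": "servo_tool", "arguments": {"slide": [[0,0,0],[0,0,0],[0,0,0],[0,0,0],[0,0,0]], "spin": [0,0,0,0,0], "grip": [1,1,1,1,1]}}

```text
time_s: 15.32
tcp_pos: [0.435, 0.1024, 0.1713]
ee_rot: [[0.423, -0.906, -0.004], [-0.906, -0.423, -0.002], [0.0, 0.004, -1.0]]
wrist_force: [-0.5, 0.7, -1.4]
gripper_width: 0.62
gripper_force: 30.0
```

Run:
```python
from h import *
plan([(442.5,303.5,175,-154.6,10),(442.5,303.5,95,-154.6,5)],1)
```

```text
[[-0.0179, -0.0092, -0.0004], [-0.0358, -0.0183, -0.0007], [-0.0537, -0.0275, -0.0011], [-0.0716, -0.0367, -0.0015], [-0.0895, -0.0459, -0.0019]] [-0.0, -0.1, -0.1, -0.2, -0.2] 1
[[-0.0179, -0.0092, -0.0004], [-0.0358, -0.0185, -0.0007], [-0.0536, -0.0277, -0.0011], [-0.0715, -0.0369, -0.0015], [-0.0894, -0.0462, -0.0019]] [-0.0, -0.1, -0.1, -0.2, -0.2] 1
[[0.0, 0.0, 0.016], [0.0, 0.0, 0.032], [0.0, 0.0, 0.048], [0.0, 0.0, 0.064], [0.0, 0.0, 0.08]] [0.0, 0.0, 0.0, 0.0, 0.0] 1
```

Call:
{"name": "servo_tool", "arguments": {"slide": [[-0.018,-0.009,0],[-0.036,-0.0183,0],[-0.0537,-0.0275,0],[-0.0716,-0.0367,0],[-0.0895,-0.0459,0]], "spin": [0,0,0,0,0], "grip": [1,1,1,1,1]}}

```text
time_s: 15.73
tcp_pos: [0.4392, 0.204, 0.1715]
ee_rot: [[0.423, -0.906, -0.002], [-0.906, -0.423, -0.002], [0.001, 0.003, -1.0]]
wrist_force: [-0.5, -0.4, -1.7]
gripper_width: 0.62
gripper_force: 30.0
```

Call:
{"name": "servo_tool", "arguments": {"slide": [[-0.018,-0.0092,0],[-0.036,-0.0185,0],[-0.0536,-0.0277,0],[-0.0715,-0.0369,0],[-0.0894,-0.0462,0]], "spin": [0,0,0,0,0], "grip": [1,1,1,1,1]}}

```text
time_s: 16.15
tcp_pos: [0.4433, 0.3046, 0.1712]
ee_rot: [[0.423, -0.906, -0.002], [-0.906, -0.423, -0.003], [0.001, 0.003, -1.0]]
wrist_force: [0.2, 0.1, -1.9]
gripper_width: 0.616
gripper_force: 30.0
```

Call:
{"name": "servo_tool", "arguments": {"slide": [[0,0,0.016],[0,0,0.04],[0,0,0.06],[0,0,0.075],[0,0,0.08]], "spin": [0,0,0,0,0], "grip": [1,1,1,1,1]}}

```text
time_s: 16.57
tcp_pos: [0.4421, 0.3022, 0.0889]
ee_rot: [[0.422, -0.906, -0.006], [-0.906, -0.422, -0.006], [0.003, 0.008, -1.0]]
wrist_force: [-0.9, -0.1, -1.4]
gripper_width: 0.618
gripper_force: 30.0
```

Call:
{"name": "servo_tool", "arguments": {"slide": [[0,0,0],[0,0,0],[0,0,0],[0,0,0],[0,0,0]], "spin": [0,0,0,0,0], "grip": [1,1,1,1,1]}}

```text
time_s: 16.98
tcp_pos: [0.4442, 0.3044, 0.094]
ee_rot: [[0.423, -0.906, 0.001], [-0.906, -0.423, 0.002], [-0.001, -0.002, -1.0]]
wrist_force: [-0.6, 0.3, -1.6]
gripper_width: 0.62
gripper_force: 30.0
```

Run:
```python
from h import *
s=sense();print(s['tcp_pos'],s['wrist_force'])
im=shot('side')['pixels'][90:200,180:310]
cv2.imwrite('pics/crop4.png',cv2.resize(im,None,fx=5,fy=5))
```

```text
[0.44419694 0.30442003 0.09401953] [-0.64659749  0.32149736 -1.62995197]
```

View pics/crop4.png

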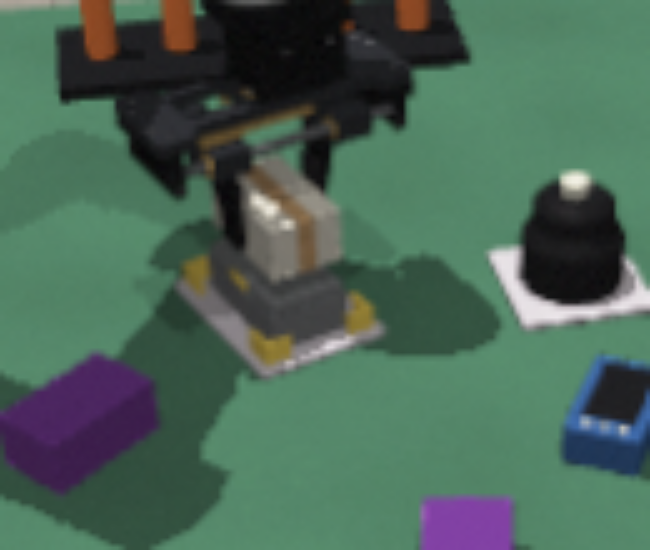

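Call:
{"name": "servo_tool", "arguments": {"slide": [[0,0.001,0.004],[0,0.0015,0.008],[0,0.0015,0.012],[0,0.0015,0.0145],[0,0.0015,0.016]], "spin": [0,0,0,0,0], "grip": [1,1,1,1,1]}}

```text
time_s: 17.45
tcp_pos: [0.4422, 0.3031, 0.0775]
ee_rot: [[0.423, -0.906, -0.001], [-0.906, -0.423, -0.002], [0.001, 0.001, -1.0]]
wrist_force: [-6.5, -2.4, 14.7]
gripper_width: 0.616
gripper_force: 30.0
```

Call:
{"name": "servo_tool", "arguments": {"slide": [[0,0,0],[0,0,0],[0,0,0],[0,0,0],[0,0,0]], "spin": [0,0,0,0,0], "grip": [1,1,1,0,0]}}

```text
time_s: 17.87
tcp_pos: [0.4428, 0.3038, 0.0771]
ee_rot: [[0.423, -0.906, 0.001], [-0.906, -0.423, 0.001], [-0.0, -0.001, -1.0]]
wrist_force: [0.6, -0.1, -1.2]
gripper_width: 0.7
gripper_force: 0.0
```

Call:
{"name": "servo_tool", "arguments": {"slide": [[0,0,0],[0,0,0],[0,0,0],[0,0,0],[0,0,-0.01]], "spin": [0,0,0,0,0], "grip": [0,0,0,0,0]}}

```text
time_s: 18.28
tcp_pos: [0.4415, 0.3024, 0.0855]
ee_rot: [[0.422, -0.906, -0.003], [-0.906, -0.422, -0.003], [0.002, 0.004, -1.0]]
wrist_force: [0.7, -0.9, -0.3]
gripper_width: 0.98
gripper_force: 0.0
```

Call:
{"name": "servo_tool", "arguments": {"slide": [[0,0,-0.02],[0,0,-0.05],[0,0,-0.08],[0,0,-0.1],[0,0,-0.12]], "spin": [0,0,0,0,0], "grip": [0,0,0,0,0]}}

```text
time_s: 18.7
tcp_pos: [0.4427, 0.3036, 0.2097]
ee_rot: [[0.423, -0.906, 0.002], [-0.906, -0.423, 0.002], [-0.001, -0.002, -1.0]]
wrist_force: [-0.4, 0.9, -0.4]
gripper_width: 0.996
gripper_force: 0.0
```

Run:
```python
from h import *
# display long axis 63.6 -> tool y -26.4 / 153.6 = -206.4
plan([(654.9,133.1,208,-206.4,10)],0)
```

```text
[[0.0244, -0.012, 0.0002], [0.0488, -0.024, 0.0003], [0.0733, -0.0361, 0.0005], [0.0977, -0.0481, 0.0007], [0.1221, -0.0601, 0.0009]] [5.1, 10.3, 15.4, 20.6, 25.7] 0
[[0.0168, -0.0214, 0.0002], [0.0336, -0.0429, 0.0003], [0.0504, -0.0643, 0.0005], [0.0672, -0.0857, 0.0007], [0.084, -0.1071, 0.0009]] [5.1, 10.3, 15.4, 20.6, 25.7] 0
```

Call:
{"name": "servo_tool", "arguments": {"slide": [[0.0244,-0.012,0],[0.0488,-0.024,0],[0.0733,-0.0361,0],[0.0977,-0.0481,0],[0.1221,-0.0601,0]], "spin": [5.1,10.3,15.4,20.6,25.7], "grip": [0,0,0,0,0]}}

```text
time_s: 19.12
tcp_pos: [0.5494, 0.2173, 0.2081]
ee_rot: [[-0.016, -1.0, 0.001], [-1.0, 0.016, 0.001], [-0.001, -0.001, -1.0]]
wrist_force: [0.3, -0.2, 0.2]
gripper_width: 0.998
gripper_force: 0.0
```

Call:
{"name": "servo_tool", "arguments": {"slide": [[0.0168,-0.0214,0],[0.0336,-0.0429,0],[0.0504,-0.0643,0],[0.0672,-0.0857,0],[0.084,-0.1071,0]], "spin": [5.1,10.3,15.4,20.6,25.7], "grip": [0,0,0,0,0]}}

```text
time_s: 19.53
tcp_pos: [0.6556, 0.1318, 0.2079]
ee_rot: [[-0.448, -0.894, 0.001], [-0.894, 0.448, 0.0], [-0.0, -0.0, -1.0]]
wrist_force: [-0.3, 0.4, 0.1]
gripper_width: 0.994
gripper_force: 0.0
```

Run:
```python
from look import *
for c in('top','side'):
    blob(c,(.442,.304),.07,.074,.1,name=c+'5')
blob('side',(.655,.133),.07,.02,.05)
plan([(654.9,133.1,31,-206.4,10)],0)
```

```text
Traceback (most recent call last):
  File "look.py", line 5, in blob
    k,lab,st,_=cv2.connectedComponentsWithStats(m.astype(np.uint8)); m=lab==1+np.argmax(st[1:,4])
                                                                              ~~~~~~~~~^^^^^^^^^^
ValueError: attempt to get argmax of an empty sequence
```

Run:
```python
from look import *
try: blob('side',(.442,.304),.07,.074,.1)
except Exception as e: print('side none')
blob('side',(.655,.133),.07,.02,.05)
print(tip_of('carton','top'))
im=cv2.imread('pics/top5.png')
cv2.imwrite('pics/crop5.png',cv2.resize(im[100:300,80:340],None,fx=3,fy=3))
```

```text
side [442.7 298.1] 91.3 56.2 -66.4 248 z [0.0761 0.0831 0.0861]
side [654.  130.4] 88.3 53.5 61.5 294 z [0.0237 0.0302 0.0328]
[{'point': [0.3168, -0.1335, 0.0041], 'conf': 0.95}, {'point': [0.5383, -0.0123, -0.0036], 'conf': 0.91}, {'point': [0.3053, 0.1715, -0.0037], 'conf': 0.79}]
```

View pics/crop5.png

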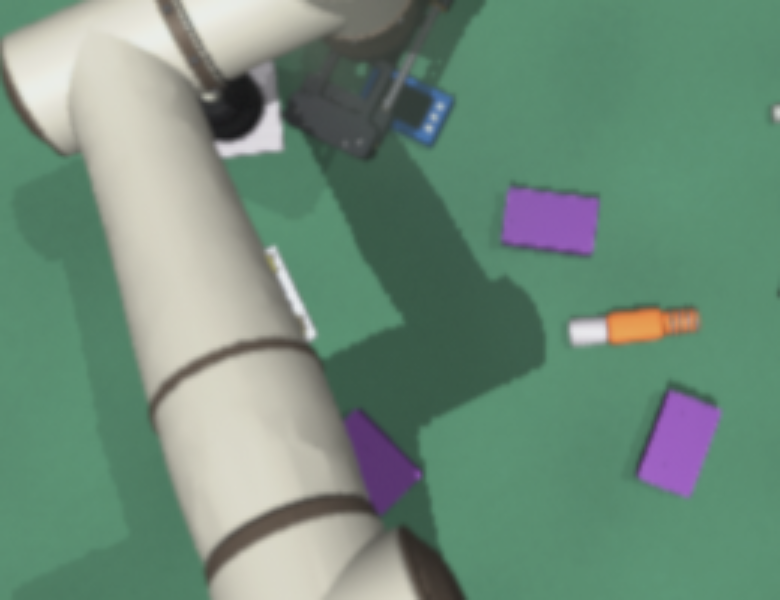

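Run:
```python
from h import *
print(np.array(sense()['joints']).round(1))
c=shot('side'); W=cloud(c); z=W[...,2]
cv2.imwrite('pics/s6.png',c['pixels'][0:260,0:400])
m=near(W,(.655,.31),.12)&(z>.1); print('above head', np.nanpercentile(z[m],[0,5,50]) if m.any() else None)
```

```text
[ 25.3  27.8   3.8  -0.  -66.  -51.7]
above head [0.44514092 0.44683047 0.46554624]
```

View pics/s6.png

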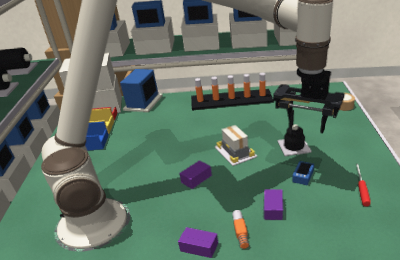

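Call:
{"name": "servo_tool", "arguments": {"slide": [[0,0,0.03],[0,0,0.065],[0,0,0.1],[0,0,0.135],[0,0,0.16]], "spin": [0,0,0,0,0], "grip": [0,0,0,0,0]}}

```text
time_s: 20.2
tcp_pos: [0.6523, 0.1336, 0.0447]
ee_rot: [[-0.443, -0.897, -0.003], [-0.897, 0.443, -0.001], [0.002, 0.003, -1.0]]
wrist_force: [0.4, -0.4, 0.1]
gripper_width: 1.002
gripper_force: 0.0
```

Call:
{"name": "servo_tool", "arguments": {"slide": [[0,0,0.01],[0,0,0.016],[0,0,0.016],[0,0,0.016],[0,0,0.016]], "spin": [0,0,0,0,0], "grip": [0,0,0,1,1]}}

```text
time_s: 20.62
tcp_pos: [0.6559, 0.1336, 0.0334]
ee_rot: [[-0.444, -0.896, 0.004], [-0.896, 0.444, 0.001], [-0.003, -0.003, -1.0]]
wrist_force: [-0.2, 1.0, -0.4]
gripper_width: 0.918
gripper_force: 0.0
```

Call:
{"name": "servo_tool", "arguments": {"slide": [[0,0,0],[0,0,0],[0,0,0],[0,0,0],[0,0,0]], "spin": [0,0,0,0,0], "grip": [1,1,1,1,1]}}

```text
time_s: 21.03
tcp_pos: [0.6548, 0.1329, 0.0315]
ee_rot: [[-0.444, -0.896, 0.001], [-0.896, 0.444, 0.0], [-0.0, -0.0, -1.0]]
wrist_force: [0.7, -0.4, 1.2]
gripper_width: 0.595
gripper_force: 30.0
```

Call:
{"name": "servo_tool", "arguments": {"slide": [[0,0,0],[0,0,0],[0,0,0],[0,0,0],[0,0,0]], "spin": [0,0,0,0,0], "grip": [1,1,1,1,1]}}

```text
time_s: 21.45
tcp_pos: [0.6548, 0.1329, 0.0314]
ee_rot: [[-0.444, -0.896, 0.0], [-0.896, 0.444, -0.0], [-0.0, -0.0, -1.0]]
wrist_force: [-1.2, -0.0, 3.9]
gripper_width: 0.597
gripper_force: 30.0
```

Call:
{"name": "servo_tool", "arguments": {"slide": [[0,0,-0.02],[0,0,-0.06],[0,0,-0.1],[0,0,-0.14],[0,0,-0.175]], "spin": [0,0,0,0,0], "grip": [1,1,1,1,1]}}

```text
time_s: 21.87
tcp_pos: [0.6543, 0.1329, 0.2074]
ee_rot: [[-0.444, -0.896, -0.001], [-0.896, 0.444, 0.0], [0.0, 0.001, -1.0]]
wrist_force: [0.5, 0.7, -1.8]
gripper_width: 0.588
gripper_force: 30.0
```

Call:
{"name": "servo_tool", "arguments": {"slide": [[0,0,0],[0,0,0],[0,0,0],[0,0,0],[0,0,0]], "spin": [0,0,0,0,0], "grip": [1,1,1,1,1]}}

```text
time_s: 22.28
tcp_pos: [0.6536, 0.1326, 0.2032]
ee_rot: [[-0.445, -0.896, -0.005], [-0.896, 0.445, -0.002], [0.004, 0.003, -1.0]]
wrist_force: [-0.0, -0.3, -2.2]
gripper_width: 0.592
gripper_force: 30.0
```

Run:
```python
from h import *
plan([(442.5,303,205,-155,10)],1)
```

```text
[[-0.0059, 0.0265, -0.0002], [-0.0118, 0.053, -0.0004], [-0.0176, 0.0795, -0.0005], [-0.0235, 0.1059, -0.0007], [-0.0294, 0.1324, -0.0009]] [-5.1, -10.3, -15.4, -20.6, -25.7] 1
[[-0.0168, 0.0213, -0.0002], [-0.0336, 0.0426, -0.0004], [-0.0503, 0.064, -0.0005], [-0.0671, 0.0853, -0.0007], [-0.0839, 0.1066, -0.0009]] [-5.1, -10.3, -15.4, -20.6, -25.7] 1
```

Call:
{"name": "servo_tool", "arguments": {"slide": [[-0.006,0.0265,0],[-0.012,0.053,0],[-0.018,0.0795,0],[-0.024,0.106,0],[-0.0295,0.133,0]], "spin": [-5.1,-10.3,-15.4,-20.6,-25.7], "grip": [1,1,1,1,1]}}

```text
time_s: 22.7
tcp_pos: [0.5472, 0.2187, 0.2044]
ee_rot: [[-0.008, -1.0, -0.002], [-1.0, 0.008, -0.002], [0.002, 0.002, -1.0]]
wrist_force: [-0.2, 0.0, -1.7]
gripper_width: 0.592
gripper_force: 30.0
```

Call:
{"name": "servo_tool", "arguments": {"slide": [[-0.017,0.0215,0],[-0.034,0.043,0],[-0.0505,0.064,0],[-0.0671,0.0855,0],[-0.0839,0.107,0]], "spin": [-5.1,-10.3,-15.4,-20.6,-25.7], "grip": [1,1,1,1,1]}}

```text
time_s: 23.12
tcp_pos: [0.4412, 0.3039, 0.2048]
ee_rot: [[0.427, -0.904, -0.002], [-0.904, -0.427, -0.002], [0.001, 0.002, -1.0]]
wrist_force: [0.4, 0.4, -2.0]
gripper_width: 0.598
gripper_force: 30.0
```

Call:
{"name": "servo_tool", "arguments": {"slide": [[0,0,0.01],[0,0,0.03],[0,0,0.05],[0,0,0.066],[0,0,0.075]], "spin": [0,0,0,0,0], "grip": [1,1,1,1,1]}}

```text
time_s: 23.53
tcp_pos: [0.4415, 0.3022, 0.1278]
ee_rot: [[0.422, -0.907, -0.004], [-0.907, -0.422, -0.004], [0.002, 0.005, -1.0]]
wrist_force: [-0.2, -0.3, -2.2]
gripper_width: 0.596
gripper_force: 30.0
```

Call:
{"name": "servo_tool", "arguments": {"slide": [[0,0,0],[0,0,0],[0,0,0],[0,0,0],[0,0,0]], "spin": [0,0,0,0,0], "grip": [1,1,1,1,1]}}

```text
time_s: 23.95
tcp_pos: [0.4431, 0.304, 0.132]
ee_rot: [[0.423, -0.906, 0.001], [-0.906, -0.423, 0.002], [-0.001, -0.002, -1.0]]
wrist_force: [0.2, 0.6, -1.2]
gripper_width: 0.594
gripper_force: 30.0
```

Run:
```python
from h import *
s=sense();print(s['tcp_pos'],np.array(s['ee_rot'])[:2,1])
im=shot('side')['pixels'][80:190,180:310]
cv2.imwrite('pics/crop7.png',cv2.resize(im,None,fx=5,fy=5))
```

```text
[0.44308726 0.30399623 0.13204876] [-0.90622172 -0.42279838]
```

View pics/crop7.png

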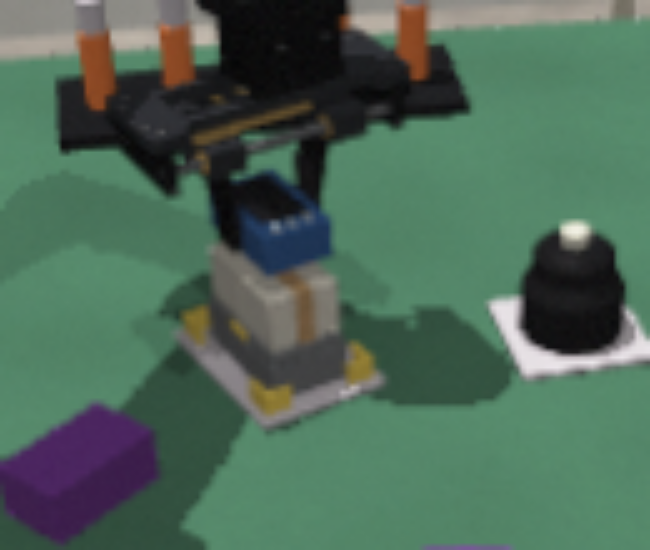

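Display (crop 287,225) is aligned above the carton, and the stack below stands square. Lower and release.

Call:
{"name": "servo_tool", "arguments": {"slide": [[0,0,0.004],[0,0,0.008],[0,0,0.012],[0,0,0.0145],[0,0,0.016]], "spin": [0,0,0,0,0], "grip": [1,1,1,1,1]}}

```text
time_s: 24.42
tcp_pos: [0.4425, 0.3034, 0.1153]
ee_rot: [[0.423, -0.906, -0.001], [-0.906, -0.423, -0.001], [0.001, 0.001, -1.0]]
wrist_force: [-5.1, -1.4, 10.6]
gripper_width: 0.592
gripper_force: 30.0
```

Call:
{"name": "servo_tool", "arguments": {"slide": [[0,0,0],[0,0,0],[0,0,0],[0,0,0],[0,0,0]], "spin": [0,0,0,0,0], "grip": [1,1,1,0,0]}}

```text
time_s: 24.83
tcp_pos: [0.443, 0.304, 0.1151]
ee_rot: [[0.423, -0.906, 0.001], [-0.906, -0.423, 0.001], [-0.001, -0.001, -1.0]]
wrist_force: [0.5, -0.2, -0.5]
gripper_width: 0.676
gripper_force: 0.0
```

Call:
{"name": "servo_tool", "arguments": {"slide": [[0,0,0],[0,0,0],[0,0,0],[0,0,0],[0,0,-0.01]], "spin": [0,0,0,0,0], "grip": [0,0,0,0,0]}}

```text
time_s: 25.25
tcp_pos: [0.4417, 0.3026, 0.1236]
ee_rot: [[0.422, -0.906, -0.003], [-0.906, -0.422, -0.003], [0.001, 0.004, -1.0]]
wrist_force: [0.5, -0.8, -1.1]
gripper_width: 0.977
gripper_force: 0.0
```

Call:
{"name": "servo_tool", "arguments": {"slide": [[0,0,-0.02],[0,0,-0.05],[0,0,-0.08],[0,0,-0.1],[0,0,-0.12]], "spin": [0,0,0,0,0], "grip": [0,0,0,0,0]}}

```text
time_s: 25.67
tcp_pos: [0.4428, 0.3037, 0.2478]
ee_rot: [[0.423, -0.906, 0.002], [-0.906, -0.423, 0.002], [-0.001, -0.003, -1.0]]
wrist_force: [0.7, 0.8, 0.1]
gripper_width: 0.999
gripper_force: 0.0
```

Run:
```python
from h import *
for cam in('top','side'):
    c=shot(cam);W=cloud(c);z=W[...,2];hs=cv2.cvtColor(c['pixels'],cv2.COLOR_BGR2HSV)
    m=near(W,(.433,-.093),.075)&(z>.015)&(z<.05)
    k,l,st,_=cv2.connectedComponentsWithStats(m.astype(np.uint8));m=l==1+np.argmax(st[1:,4])
    P=W[m][:,:2];v=np.linalg.svd(P-P.mean(0))[2][0]; print(cam,'plug',rect(W,m),np.degrees(np.arctan2(v[1],v[0])),P.mean(0))
    t=P@v; print('ends',t.min(),t.max(), (P.mean(0)+v*((t.min()+t.max())/2-P.mean(0)@v)).round(4))
    o=m&(hs[...,0]<20)&(hs[...,1]>140)&(z>.0275); print(rect(W,o))
    print([ (np.array(d['point']).round(4),d['conf']) for d in tip_of('plug',cam)[:1]])
```

```text
top plug (array([432.9, -91.2]), 125.7, 29.6, -87.1, 388) 95.70018157540852 [ 0.43278785 -0.08927764]
ends -0.19706726358952126 -0.07026007338048784 [ 0.433  -0.0911]
(array([432.6, -94.7]), 57.7, 27.3, -85.5, 130)
[(array([ 0.4378, -0.0917, -0.0045]), 0.55)]
side plug (array([431.7, -94.2]), 130.0, 29.7, -84.2, 361) -84.03718762241516 [ 0.43175204 -0.10102587]
ends 0.07352074892351308 0.2035923355144773 [ 0.431  -0.0943]
(array([ 433.4, -112.4]), 79.3, 27.5, -84.6, 124)
[(array([ 0.432 , -0.0906,  0.0011]), 0.61)]
```

Run:
```python
from h import *
plan([(433,-92,120,-175,12),(433,-92,31,-175,3)],0,start=(442.5,303.5,248,-155))
print()
plan([(433,-92,150,-175,5),(482.5,-311.5,150,-195.3,10),(482.5,-311.5,55,-195.3,5)],1,start=(433,-92,31,-175))
```

```text
[[0.0295, 0.0146, 0.0107], [0.0591, 0.0293, 0.0213], [0.0886, 0.0439, 0.032], [0.1181, 0.0586, 0.0427], [0.1477, 0.0732, 0.0533]] [1.7, 3.3, 5.0, 6.7, 8.3] 0
[[0.0313, 0.0102, 0.0107], [0.0627, 0.0204, 0.0213], [0.094, 0.0306, 0.032], [0.1254, 0.0408, 0.0427], [0.1567, 0.0511, 0.0533]] [1.7, 3.3, 5.0, 6.7, 8.3] 0
[[0.0325, 0.0056, 0.0107], [0.065, 0.0111, 0.0213], [0.065, 0.0111, 0.051], [0.065, 0.0111, 0.0807], [0.065, 0.0111, 0.1103]] [1.7, 3.3, 3.3, 3.3, 3.3] 0

[[0.0, 0.0, -0.0238], [0.0, 0.0, -0.0476], [0.0, 0.0, -0.0714], [0.0, 0.0, -0.0952], [0.0, 0.0, -0.119]] [0.0, 0.0, 0.0, 0.0, 0.0] 1
[[0.0223, -0.003, 0.0], [0.0446, -0.006, 0.0], [0.0669, -0.0091, 0.0], [0.0892, -0.0121, 0.0], [0.1115, -0.0151, 0.0]] [2.0, 4.1, 6.1, 8.1, 10.2] 1
[[0.0214, -0.0069, 0.0], [0.0428, -0.0138, 0.0], [0.0643, -0.0207, 0.0], [0.0857, -0.0276, 0.0], [0.1071, -0.0345, 0.0]] [2.0, 4.1, 6.1, 8.1, 10.2] 1
[[0.0, 0.0, 0.019], [0.0, 0.0, 0.038], [0.0, 0.0, 0.057], [0.0, 0.0, 0.076], [0.0, 0.0, 0.095]] [0.0, 0.0, 0.0, 0.0, 0.0] 1
```

Call:
{"name": "servo_tool", "arguments": {"slide": [[0.0295,0.0146,0],[0.0591,0.0293,0.02],[0.0886,0.044,0.032],[0.118,0.0586,0.0427],[0.1477,0.0732,0.0533]], "spin": [1.7,3.3,5,6.7,8.3], "grip": [0,0,0,0,0]}}

```text
time_s: 26.28
tcp_pos: [0.4374, 0.1368, 0.1899]
ee_rot: [[0.287, -0.958, -0.003], [-0.958, -0.287, -0.002], [0.001, 0.003, -1.0]]
wrist_force: [1.6, -0.1, -1.0]
gripper_width: 1.004
gripper_force: 0.0
```

Call:
{"name": "servo_tool", "arguments": {"slide": [[0.0313,0.0102,0.01],[0.0627,0.0204,0.02],[0.094,0.0306,0.03],[0.1254,0.0408,0.043],[0.1567,0.0511,0.0533]], "spin": [1.7,3.3,5,6.7,8.3], "grip": [0,0,0,0,0]}}

```text
time_s: 26.7
tcp_pos: [0.4333, -0.0277, 0.1368]
ee_rot: [[0.145, -0.989, -0.003], [-0.989, -0.145, -0.001], [0.0, 0.003, -1.0]]
wrist_force: [0.9, 0.8, -0.3]
gripper_width: 0.999
gripper_force: 0.0
```

Call:
{"name": "servo_tool", "arguments": {"slide": [[0.0325,0.0056,0.01],[0.065,0.011,0.02],[0.065,0.011,0.04],[0.065,0.011,0.07],[0.065,0.011,0.1]], "spin": [1.7,3.3,3.3,3.3,3.3], "grip": [0,0,0,0,0]}}

```text
time_s: 27.12
tcp_pos: [0.4329, -0.0928, 0.0372]
ee_rot: [[0.087, -0.996, 0.0], [-0.996, -0.087, 0.0], [-0.0, -0.0, -1.0]]
wrist_force: [0.1, -0.5, -1.0]
gripper_width: 1.002
gripper_force: 0.0
```

Call:
{"name": "servo_tool", "arguments": {"slide": [[0,0,0.006],[0,0,0.01],[0,0,0.01],[0,0,0.01],[0,0,0.01]], "spin": [0,0,0,0,0], "grip": [0,0,0,1,1]}}

```text
time_s: 27.53
tcp_pos: [0.4346, -0.0915, 0.0297]
ee_rot: [[0.09, -0.996, 0.003], [-0.996, -0.09, 0.0], [-0.0, -0.003, -1.0]]
wrist_force: [0.4, -0.4, -0.3]
gripper_width: 0.922
gripper_force: 0.0
```

Call:
{"name": "servo_tool", "arguments": {"slide": [[0,0,0],[0,0,0],[0,0,0],[0,0,0],[0,0,0]], "spin": [0,0,0,0,0], "grip": [1,1,1,1,1]}}

```text
time_s: 27.95
tcp_pos: [0.4336, -0.0918, 0.0287]
ee_rot: [[0.089, -0.996, 0.001], [-0.996, -0.089, 0.0], [-0.0, -0.001, -1.0]]
wrist_force: [0.2, 1.1, -0.5]
gripper_width: 0.555
gripper_force: 0.0
```

Call:
{"name": "servo_tool", "arguments": {"slide": [[0,0,0],[0,0,0],[0,0,0],[0,0,0],[0,0,0]], "spin": [0,0,0,0,0], "grip": [1,1,1,1,1]}}

```text
time_s: 28.37
tcp_pos: [0.4333, -0.0919, 0.0284]
ee_rot: [[0.089, -0.996, -0.001], [-0.996, -0.089, -0.0], [0.0, 0.001, -1.0]]
wrist_force: [0.4, 0.3, 1.5]
gripper_width: 0.345
gripper_force: 30.0
```

Call:
{"name": "servo_tool", "arguments": {"slide": [[0,0,-0.015],[0,0,-0.04],[0,0,-0.07],[0,0,-0.095],[0,0,-0.119]], "spin": [0,0,0,0,0], "grip": [1,1,1,1,1]}}

```text
time_s: 28.78
tcp_pos: [0.4333, -0.0919, 0.1487]
ee_rot: [[0.089, -0.996, 0.0], [-0.996, -0.089, 0.0], [-0.0, -0.0, -1.0]]
wrist_force: [0.0, 0.3, -1.7]
gripper_width: 0.343
gripper_force: 30.0
```

Call:
{"name": "servo_tool", "arguments": {"slide": [[0.0223,-0.003,0],[0.0446,-0.006,0],[0.067,-0.009,0],[0.0892,-0.012,0],[0.1115,-0.015,0]], "spin": [2,4.1,6.1,8.1,10.2], "grip": [1,1,1,1,1]}}

```text
time_s: 29.2
tcp_pos: [0.4582, -0.2025, 0.1471]
ee_rot: [[-0.09, -0.996, -0.0], [-0.996, 0.09, 0.0], [-0.0, 0.001, -1.0]]
wrist_force: [0.7, 0.1, -1.7]
gripper_width: 0.342
gripper_force: 30.0
```

Call:
{"name": "servo_tool", "arguments": {"slide": [[0.0214,-0.007,0],[0.0428,-0.0138,0],[0.0643,-0.0207,0],[0.0857,-0.0276,0],[0.1071,-0.0345,0]], "spin": [2,4.1,6.1,8.1,10.2], "grip": [1,1,1,1,1]}}

```text
time_s: 29.62
tcp_pos: [0.483, -0.3123, 0.1467]
ee_rot: [[-0.266, -0.964, -0.001], [-0.964, 0.266, 0.001], [-0.0, 0.001, -1.0]]
wrist_force: [0.3, 0.9, -0.6]
gripper_width: 0.343
gripper_force: 30.0
```

Call:
{"name": "servo_tool", "arguments": {"slide": [[0,0,0.015],[0,0,0.035],[0,0,0.055],[0,0,0.067],[0,0,0.072]], "spin": [0,0,0,0,0], "grip": [1,1,1,1,1]}}

```text
time_s: 30.03
tcp_pos: [0.4814, -0.3107, 0.0726]
ee_rot: [[-0.264, -0.964, -0.005], [-0.964, 0.264, 0.002], [-0.001, 0.005, -1.0]]
wrist_force: [-0.2, 0.4, -1.9]
gripper_width: 0.342
gripper_force: 30.0
```

Call:
{"name": "servo_tool", "arguments": {"slide": [[0,0,0],[0,0,0],[0,0,0],[0,0,0],[0,0,0]], "spin": [0,0,0,0,0], "grip": [1,1,1,1,1]}}

```text
time_s: 30.45
tcp_pos: [0.4838, -0.3114, 0.0764]
ee_rot: [[-0.263, -0.965, 0.002], [-0.965, 0.263, -0.001], [0.0, -0.002, -1.0]]
wrist_force: [-0.4, -0.4, -1.4]
gripper_width: 0.344
gripper_force: 30.0
```

Run:
```python
from h import *
s=sense();print(s['tcp_pos'],np.array(s['ee_rot'])[:2,1])
im=shot('side')['pixels'][210:340,200:360]
cv2.imwrite('pics/crop8.png',cv2.resize(im,None,fx=4,fy=4))
```

```text
[ 0.48377848 -0.31144785  0.07640759] [-0.96466737  0.26346409]
```

View pics/crop8.png

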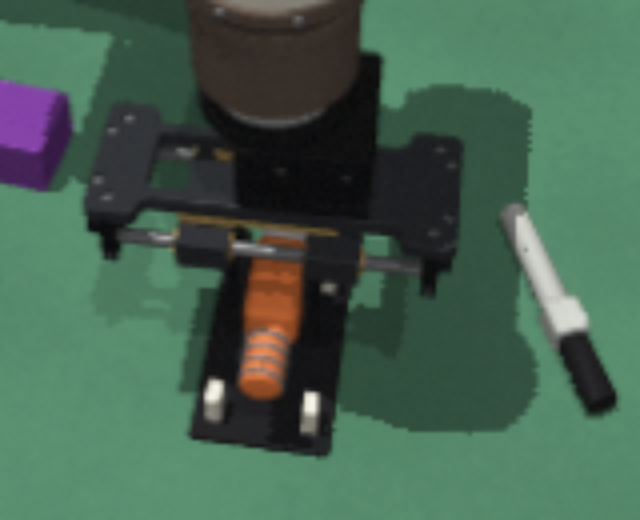

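Call:
{"name": "servo_tool", "arguments": {"slide": [[0,0,0.01],[0,0,0.02],[0,0,0.03],[0,0,0.037],[0,0,0.041]], "spin": [0,0,0,0,0], "grip": [1,1,1,1,1]}}

```text
time_s: 30.92
tcp_pos: [0.4821, -0.3109, 0.0342]
ee_rot: [[-0.263, -0.965, -0.005], [-0.965, 0.263, 0.001], [0.0, 0.005, -1.0]]
wrist_force: [-8.2, 9.4, 31.8]
gripper_width: 0.347
gripper_force: 30.0
```

Call:
{"name": "servo_tool", "arguments": {"slide": [[0,0,0],[0,0,0],[0,0,0],[0,0,0],[0,0,0]], "spin": [0,0,0,0,0], "grip": [1,1,1,0.4,0.4]}}

```text
time_s: 31.33
tcp_pos: [0.4838, -0.3116, 0.0343]
ee_rot: [[-0.264, -0.965, 0.001], [-0.965, 0.264, -0.0], [0.0, -0.001, -1.0]]
wrist_force: [-0.4, -0.3, 0.4]
gripper_width: 0.418
gripper_force: 0.0
```

Call:
{"name": "servo_tool", "arguments": {"slide": [[0,0,0],[0,0,0],[0,0,0],[0,0,0],[0,0,-0.01]], "spin": [0,0,0,0,0], "grip": [0.4,0.4,0.4,0.4,0.4]}}

```text
time_s: 31.75
tcp_pos: [0.4819, -0.3108, 0.0429]
ee_rot: [[-0.264, -0.964, -0.004], [-0.964, 0.264, 0.002], [-0.001, 0.004, -1.0]]
wrist_force: [0.3, 0.6, -0.6]
gripper_width: 0.6
gripper_force: 0.0
```

Call:
{"name": "servo_tool", "arguments": {"slide": [[0,0,-0.03],[0,0,-0.06],[0,0,-0.1],[0,0,-0.14],[0,0,-0.18]], "spin": [0,0,0,0,0], "grip": [0.4,0.4,0.4,0.4,0.4]}}

```text
time_s: 32.17
tcp_pos: [0.4828, -0.3112, 0.2273]
ee_rot: [[-0.264, -0.965, 0.001], [-0.965, 0.264, -0.0], [0.0, -0.001, -1.0]]
wrist_force: [0.7, -0.5, 0.7]
gripper_width: 0.6
gripper_force: 0.0
```

Call:
{"name": "servo_tool", "arguments": {"slide": [[-0.03,0,0],[-0.06,0,0],[-0.1,0,0],[-0.14,0,0],[-0.17,0,0]], "spin": [0,0,0,0,0], "grip": [0.4,0.4,0.4,0.4,0.4]}}

```text
time_s: 32.58
tcp_pos: [0.5283, -0.1451, 0.2257]
ee_rot: [[-0.263, -0.965, 0.002], [-0.965, 0.263, 0.0], [-0.001, -0.002, -1.0]]
wrist_force: [0.4, -0.9, -0.8]
gripper_width: 0.603
gripper_force: 0.0
```

Run:
```python
from h import *
for cam in('top','side'):
    c=shot(cam,cam+'9');W=cloud(c);z=W[...,2]
    def go(n,p,r,lo,hi):
        m=near(W,p,r)&(z>lo)&(z<hi);k,l,st,_=cv2.connectedComponentsWithStats(m.astype(np.uint8))
        if k>1: m=l==1+np.argmax(st[1:,4]);print(cam,n,*rect(W,m),np.nanmedian(z[m]).round(4))
    go('display',(.4425,.303),.07,.1,.13); go('carton',(.4425,.303),.07,.06,.095); go('case',(.4425,.303),.07,.03,.05)
    go('plug',(.4825,-.3115),.08,.03,.06)
a,b=cv2.imread('pics/top9.png'),cv2.imread('pics/side9.png')
cv2.imwrite('pics/crop9.png',np.hstack([cv2.resize(a[90:250,110:410],(400,300)),cv2.resize(b[100:340,190:370],(400,533))[:300]]))
cv2.imwrite('pics/top9c.png',cv2.resize(a[110:240,110:410],None,fx=2.6,fy=2.6))
```

```text
top display [442.2 304.2] 86.3 53.1 -65.5 631 0.1134
top carton [430.7 283.1] 101.2 45.3 -34.1 126 0.0809
top case [427.8 283.3] 111.7 49.5 -35.4 105 0.0405
top plug [ 483.  -309.3] 125.5 29.7 74.9 285 0.0343
side display [441.7 299.8] 84.4 53.8 -66.2 244 0.1117
side carton [420.5 286.6] 86.0 23.9 -51.5 126 0.08
side case [417.  287.6] 82.3 6.3 -67.1 56 0.0404
side plug [ 481.9 -313.1] 126.7 29.3 74.5 441 0.0336
```

View pics/top9c.png

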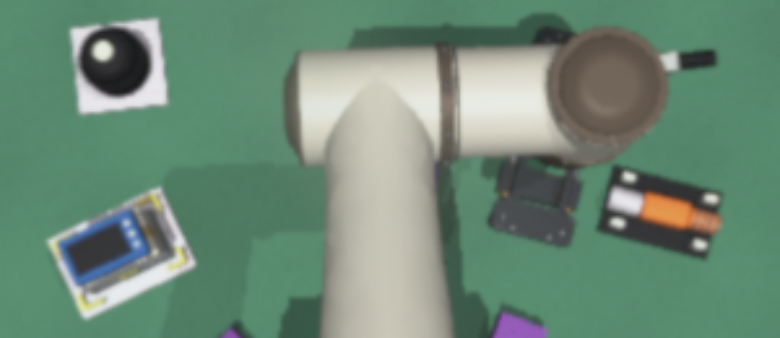

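View pics/side9.png

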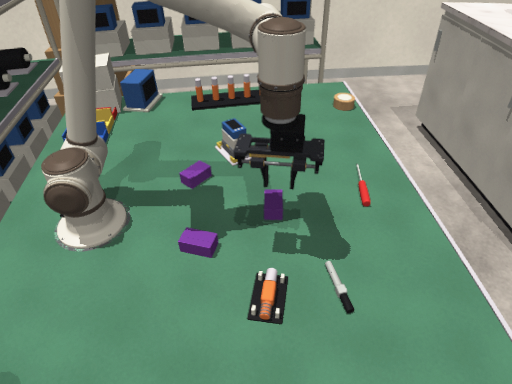

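The display sits centred over the tray (top at 0.113 m), and the plug lies between the posts. The bystanders haven't moved.

```bash
python3 -c "from station import finish_job; print(finish_job())"
```

```text
the job is handed in; nothing more can be done
None
```

I handed the job in at about 33 s: the shut case is seated in the tray with the carton and the display (screen up) stacked square on it, the plug lies between the cradle posts, and the final pictures show everything let go and the sensor head and probe left where they were (the judge returned no verdict).

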